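Unweight the setting box and hold its lid open

ROBOT

A 7-joint arm with a two-finger parallel gripper is mounted at the origin on the work surface. World frame = base frame: x ahead of the robot, y to its left, z up, the work surface at z = 0. Lengths are in m, angles in rad, forces in N, time in s.
With the tool pointing down it reaches from about 0.35 to 0.9 m from the base axis. Payload 19.9 kg.
Tool frame: the origin (TCP) lies at the very end of the fingers, on their centre line; the grasp point (between the pads) lies 19 mm behind it (manip.grasp_offset is the distance from the TCP to the grasp point, in m); z points along the fingers, y is the line along which they close (so a half turn about z gives the same grasp; the last joint's range is limited). The gripper opens to 85 mm and grips with 20 to 120 N. Pads are 22 mm wide; open, the fingers measure 114 mm over their backs; the gripper's body (76 mm by 85 mm) begins 54 mm behind the grasp point. The pads swing forward as they close: fully open they stand 13 mm farther back than shut.
Start: joints at [-1.27, 0.417, -0.01, 1.614, 0.005, 1.111, -0.053], TCP at [0.21, 0.589, 0.231] pointing down, gripper open.
Joint ranges: [-2.81, 2.81], [-0.39, 2.02], [-1.27, 1.25], [0.06, 2.57], [-1.19, 4.33], [0.19, 2], [-2.82, 2.82]. Speed limits (rad/s): [1.89, 1.89, 2.39, 2.39, 3.01, 3.01, 3.01].

INTERFACE

Orientations are given as [roll, pitch, yaw] about the fixed x, y, z axes, in that order (R = Rz(yaw) Ry(pitch) Rx(roll)).
In Python, from bench import manip gives the robot as it stands.
- The arm moves only by the tool steer_hand, called after "Request:" as name(argument=value, ...), one argument or row to a line, values as JSON. Schema: {"type":"object","properties":{"plan":{"type":"array","items":{"type":"number"},"minItems":5,"maxItems":100},"only":{"type":"string"},"quiet":{"type":"boolean"},"lines":{"type":"string"}},"required":["plan"],"additionalProperties":false}. plan is one flat list of numbers that holds 1 to 20 rows one after another, with no inner brackets; each row has 5 numbers: the opening from 0.0 (shut) to 1.0 (fully open), then dx, dy, dz in m, then a turn about the tool's z in rad; each row is the pose to reach, as a shift and turn from the pose commanded when the call began, along the tool's axes at that moment; what a row does not reach only later rows make up. A row lasts 1/8 s, in which the tool goes at most 0.0625 m and 0.188 rad, less where a joint would pass 70% of its speed; a pose out of reach is approached as far as the arm can. The fingers move at their own pace and stop on an object; the grip force is fixed at half the most. Time passes only in rows, so rows that do not move let the fingers close. The tool returns the time, the measured TCP pose, the force, the opening and the grip force at its end. only (a regular expression) keeps the lines of the reply that match it, lines (a string "A,B") keeps lines A to B, and quiet returns only ok. Input that does not fit is refused with a message, and nothing moves.
- manip.sense(): the state, without advancing time (a new reading comes with each control period).
- manip.capture(name): name is "side" or "top"; returns the picture (400x640x3 uint8, red, green, blue); there is no depth.
- manip.camera_model(name): a dict with "K" (3x3 intrinsics, pixels), "dist" ([k1, k2, p1, p2, k3] as OpenCV has them; the pictures are not rectified), "origin" and "rotation" of the camera in the world. Camera axes: x right, y down, z forward; pixel columns grow to the right and rows downward; lengths in m; the calibration is good to about 2 mm. A picture is of the moment at which its call begins. camera_model takes no time and is no camera call.
- manip.hand_in(): hands the job in; it is judged then, once.
The state is a dict: "time_s": time; "qpos": joint angles; "joint_velocities": joint speeds; "effort": joint torques, N m; "tcp_pos": TCP position; "ee_rot": TCP orientation; "contact_force": force on the tool from outside, world axes, zero at the start; "moment": the same for the moment, N m; "width": opening from 0.0 (shut) to 1.0 (fully open); "gripper_force": force on a finger pad.
Only numpy, scipy, OpenCV 4.12 (cv2) and the standard library are available. Lean on these libraries where they do the work, as an engineer would, in place of code of your own. Each camera call takes 0.05 s, during which the arm holds its last target. There are 200 camera calls.

TASK

Lift the steel weight ring up and off the ball knob of the setting box's lid and set it down flat on the cork pad, without dropping it; the lid stays shut until then. Then raise the lid (its knob is there for that) to 50 degrees from shut (give or take 5) so that I can reach the models inside, and keep holding it there: the lid falls shut by itself, so finish with the gripper still holding it, at rest. Leave the jaw model, the jar and the cup alone.

Things in the scene. Friction and masses are not known exactly. Their poses are not given: they have to be found in the camera images.
- setting_box: white open-topped metal box with an aluminium lid, fixed to the bench: 200 (its x) x 240 (its y) x 110 mm high, the lid on top makes 120 mm. Origin: centre of its underside. x points from the front (knob side, towards the robot) to the hinge side, y along the hinge. The box stands on either side of the bench and turned up to 0.3 rad.
- lid (a joint): angle of the lid: 0 shut, growing as the front edge rises, stop at 1.3 rad (50 degrees is 0.873 rad). The hinge is free: the lid (about 0.5 kg, 200 x 240 x 10 mm) falls shut from any angle; about 4 N at the knob lift it.
- lid_knob (a point): centre of the black ball knob, 24 mm diameter, on a 12 mm thick steel stem on the lid. When shut it lies 42 mm above the lid's upper face, 155 mm from the hinge line (45 mm from the front edge) on the lid's middle line; the ball's top is 54 mm above the lid. It turns with the lid about the hinge; the point's axes are the lid's (parallel to the box's when shut).
- lid_hinge (a point): point on the hinge line at the middle of the box's far rim, at the lid's underside (110 mm above the bench, 100 mm behind the box's centre); the point's y axis is the hinge line. When shut the knob centre is 155 mm towards the front of it (-x) and 52 mm above.
- weight_ring: plain steel ring, outer diameter 66, hole 40, 24 mm high, 0.3 to 0.55 kg, lying flat on the lid around the knob's stem (the ball passes through the hole with 8 mm to spare on each side when centred). Origin: centre of its underside; z along its axis.
- rest_pad: cork pad 130 x 130 x 8 mm lying fixed on the bench, on the side of the bench where the box is not. Origin: centre of its underside (its upper face is 8 mm above it).
- jaw_model: bystander: plaster jaw model with teeth, 50 x 62 x 32 mm, behind the work. Origin: centre of its underside.
- wax_jar: bystander: amber glass jar, 60 mm diameter, 70 mm high, far left. Origin: centre of its underside.
- brush_cup: bystander: white open cup, 72 mm diameter, 90 mm high, far right. Origin: centre of its underside.

How it is judged:
By the outcome, as a careful person would: the job done as asked, in the order asked, and still so for the second after the job is handed in, while the arm keeps its last pose, push and grip.
It also fails if it takes over 58 s, if anything falls off the work surface, if the arm or the gripper's body presses on something with over 40 N, if the wrist force passes 120 N, or if a joint passes its speed limit or range.

## Working session

There is one attempt and no reset: what is moved stays moved. The work goes in short steps, Python scripts to look and compute and a tool call to move; the robot and the scene stay as the last step left them, time stands still between calls to the robot, and variables do not carry over. Pictures are saved under pics/ and viewed, at most 10 in all, crops included, and the job is handed in when it is done.

```bash
ls; mkdir -p pics
```

Run:
```python
from bench import manip
import cv2
for n in("top","side"):
    cv2.imwrite(f"pics/{n}0.png",manip.capture(n)[:,:,::-1])
    print(manip.camera_model(n))
print(manip.sense())
```

```text
bench.py
pics
{'K': array([[403.45775113,   0.        , 323.41031585],
       [  0.        , 403.45775113, 203.2728271 ],
       [  0.        ,   0.        ,   1.        ]]), 'dist': array([0.03381507, 0.        , 0.        , 0.        , 0.        ]), 'origin': array([0.54351966, 0.00495957, 1.28556316]), 'rotation': array([-3.04397211, -0.00368857, -1.59321018])}
{'K': array([[375.56374131,   0.        , 320.19344131],
       [  0.        , 375.56374131, 203.9660732 ],
       [  0.        ,   0.        ,   1.        ]]), 'dist': array([-0.04417876,  0.        ,  0.        ,  0.        ,  0.        ]), 'origin': array([0.41581719, 0.79887885, 0.94447828]), 'rotation': array([-2.35496589,  0.01934378, -2.8878428 ])}
{'time_s': 0.1, 'qpos': array([-1.26951808,  0.4179175 , -0.01028064,  1.61413868,  0.00468754,
        1.11067177, -0.05298632]), 'joint_velocities': array([-0.00059727, -0.00094804,  0.00156949, -0.0033448 ,  0.00059701,
       -0.00040306, -0.00135138]), 'effort': array([ 7.99379868e-04, -8.65807915e+01,  6.80432785e-01, -4.35637486e+01,
        1.92286604e-02,  5.02651295e-03,  9.52064710e-06]), 'tcp_pos': array([0.20997668, 0.58833415, 0.23071053]), 'ee_rot': array([-3.14048419e+00,  8.41053899e-05,  2.79881026e+00]), 'contact_force': array([-0.36895395,  0.45213433, -0.74059759]), 'moment': array([-0.00496354, -0.03035231, -0.0263593 ]), 'gripper_force': 0.0, 'width': 1.0007695485705346}
```

View pics/top0.png

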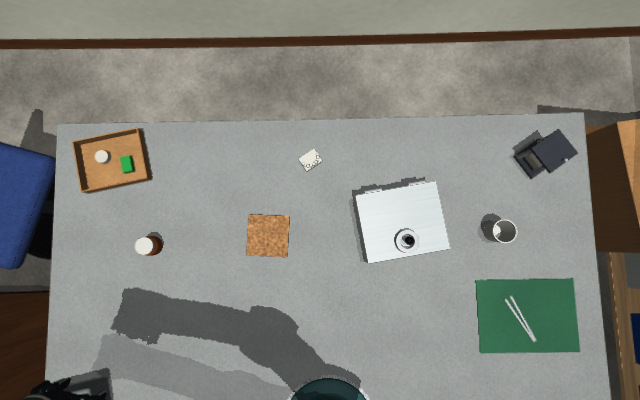

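View pics/side0.png

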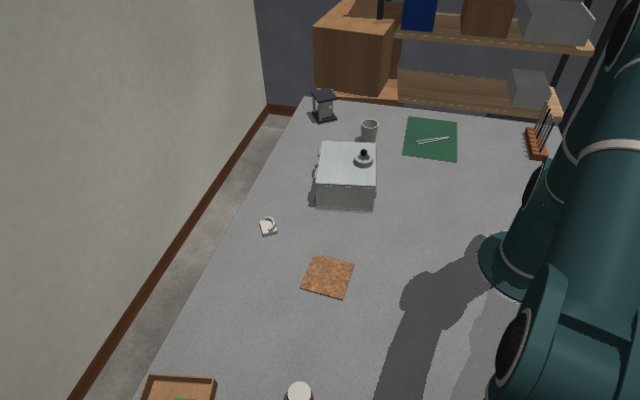

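The top view shows the lid with corners at about (354,192), (436,181), (450,248) and (369,263), the knob and ring at (406,240), and the cork pad centred at about (268,235). The side view agrees, with the ring at (364,158) and the pad at (328,277). I'll zoom in on the lid and pad to measure them.

Create h.py:
```python
import numpy as np, cv2
from scipy.spatial.transform import Rotation as R
from bench import manip
def ray(n,px):
    c=manip.camera_model(n)
    p=cv2.undistortPoints(np.array(px,float).reshape(-1,1,2),c["K"],c["dist"])[:,0]
    d=np.c_[p,np.ones(len(p))]@R.from_euler("xyz",c["rotation"]).as_matrix().T
    return c["origin"],d
def at_z(n,px,z):
    o,d=ray(n,px); return o+d*((z-o[2])/d[:,2])[:,None]
def proj(n,P):
    c=manip.camera_model(n); M=R.from_euler("xyz",c["rotation"]).as_matrix().T
    return cv2.projectPoints(np.array(P,float).reshape(-1,1,3),cv2.Rodrigues(M)[0],-M@c["origin"],c["K"],c["dist"])[0][:,0]
```

Run:
```python
from h import *
im=cv2.imread("pics/top0.png")
a=cv2.resize(im[170:280,340:460],None,fx=5,fy=5,interpolation=cv2.INTER_CUBIC)
cv2.imwrite("pics/lid.png",a)
print(at_z("top",[(354,192),(436,181),(450,248),(369,263)],.12).round(4))
hsv=cv2.cvtColor(im,cv2.COLOR_BGR2HSV)
m=cv2.inRange(hsv,(5,90,60),(25,255,255)); m[:, :230]=0;m[:,310:]=0;m[:190]=0;m[280:]=0
r=cv2.minAreaRect(cv2.findNonZero(m)); print(r)
print("pad",at_z("top",[r[0]],.008), at_z("top",cv2.boxPoints(r),.008).round(4))
g=cv2.cvtColor(im,cv2.COLOR_BGR2GRAY)
mk=(g<45).astype('u1'); mk[:225]=0;mk[255:]=0;mk[:,390:]*=1;mk[:,:392]=0;mk[:,422:]=0
y,x=np.nonzero(mk);print("knob px",x.mean(),y.mean(),x.min(),x.max(),y.min(),y.max(),at_z("top",[(x.mean(),y.mean())],.165))
```

```text
[[ 0.6885 -0.0917  0.12  ]
 [ 0.7155 -0.3313  0.12  ]
 [ 0.5209 -0.3615  0.12  ]
 [ 0.4831 -0.1284  0.12  ]]
((267.3993225097656, 235.11427307128906), (41.14385223388672, 41.28655242919922), 2.726310968399048)
pad [[0.57154083 0.17626601 0.008     ]] [[0.5117 0.2441 0.008 ]
 [0.6412 0.2375 0.008 ]
 [0.6321 0.1076 0.008 ]
 [0.5026 0.1155 0.008 ]]
knob px 409.0701754385965 240.01754385964912 405 413 237 244 [[ 0.54592406 -0.23599056  0.165     ]]
```

View pics/lid.png

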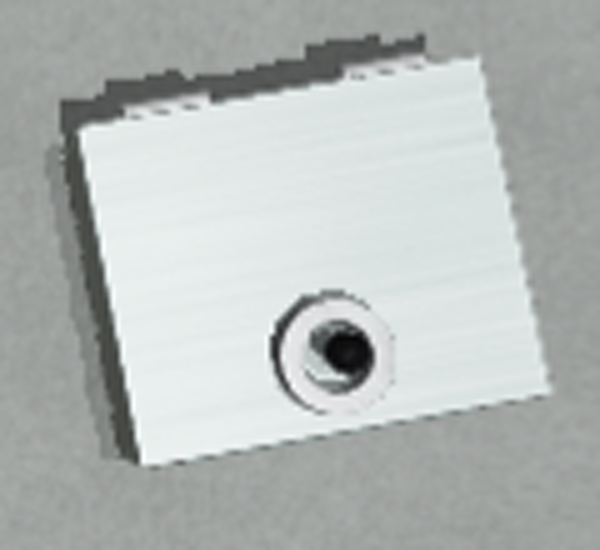

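Run:
```python
from h import *
from scipy.optimize import least_squares
px=np.array([(80,128),(482,57),(549,393),(143,464)])/5-.4+[340,170]
loc=np.array([(.1,.12),(.1,-.12),(-.1,-.12),(-.1,.12)])
def pts(p,l,z):
    c,s=np.cos(p[2]),np.sin(p[2]); l=np.atleast_2d(l)
    return np.c_[p[0]+c*l[:,0]-s*l[:,1],p[1]+s*l[:,0]+c*l[:,1],np.full(len(l),z)]
f=lambda p:(proj("top",pts(p,loc,.12))-px).ravel()
s=least_squares(f,[.6,-.23,-.2]);p=s.x;print("box",p,s.fun.round(1))
k=pts(p,[(-.055,0)],.162);print("knob",k, proj("top",k),proj("side",k), "seen",347/5-.4+340,351/5-.4+170)
print("knob seen",at_z("top",[(347/5-.4+340,351/5-.4+170)],.166))
print("ring",at_z("top",[(339/5-.4+340,354/5-.4+170)],.144))
print("side preds",proj("side",pts(p,loc,.12)).round(1).tolist(), "pad side",proj("side",[.5715,.1763,.008]))
im=cv2.imread("pics/side0.png")
cv2.imwrite("pics/sidec.png",cv2.resize(im[130:310,290:390],None,fx=3.3,fy=3.3,interpolation=cv2.INTER_CUBIC))
S=manip.sense();T=R.from_euler("xyz",S["ee_rot"]);print(T.as_matrix().round(3))
```

```text
box [ 0.60000572 -0.22830695  0.15095338] [-0.5 -0.6  0.2 -0.5  0.8  0.4 -0.5  0.6]
knob [[ 0.54563117 -0.23657789  0.162     ]] [[409.0541085  240.12650536]] [[363.84748173 151.70503925]] seen 409.0 239.8
knob seen [[ 0.54652339 -0.23560878  0.166     ]]
ring [[ 0.54499734 -0.23576847  0.144     ]]
side preds [[315.3, 181.7], [322.4, 139.4], [375.9, 141.9], [376.1, 185.0]] pad side [[328.16167446 274.41970554]]
[[-0.942  0.336 -0.   ]
 [ 0.336  0.942 -0.001]
 [-0.    -0.001 -1.   ]]
```

View pics/sidec.png

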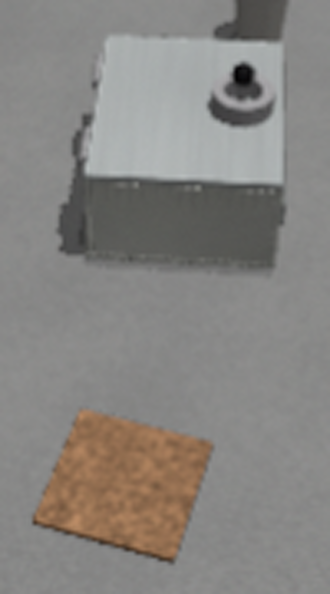

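The side view matches: the knob is at about (363.6,151.8) against a predicted (363.8,151.7), and the pad agrees within 2 px. Next I'll work out the shift to a point above the ring, with the closing line parallel to the hinge.

Add to h.py:
```python
def go(target,yawy=None):
    """tool-axis shift and turn from measured pose to target TCP; yawy: world angle of tool y"""
    s=manip.sense(); T=R.from_euler("xyz",s["ee_rot"]).as_matrix()
    d=T.T@(np.array(target)-s["tcp_pos"])
    t=0 if yawy is None else -((yawy-np.arctan2(T[1,1],T[0,1])+np.pi/2)%np.pi-np.pi/2)
    print("t",s["time_s"],"shift",d.round(4),"turn",round(t,4),"F",s["contact_force"].round(2),"w",round(s["width"],3),"j7",s["qpos"][6].round(2),"tcp",s["tcp_pos"].round(4))
```

```bash
python3 -c "
from h import *
go([.5452,-.236,.231],.151+np.pi/2)"
```

```text
t 0.1 shift [-5.928e-01 -6.637e-01  5.000e-04] turn -0.4938 F [-0.37  0.45 -0.74] w 1.001 j7 -0.05 tcp [0.21   0.5883 0.2307]
```
Request:
steer_hand(
  plan=[1,-0.04,-0.044,0,-0.05,1,-0.08,-0.09,0,-0.1,1,-0.12,-0.134,0,-0.15,1,-0.16,-0.179,0,-0.2,1,-0.2,-0.224,0,-0.25,1,-0.24,-0.269,0,-0.3,1,-0.28,-0.313,0,-0.35,1,-0.32,-0.358,0,-0.4,1,-0.36,-0.403,0,-0.45,1,-0.4,-0.448,0,-0.494,1,-0.44,-0.493,0,-0.494,1,-0.48,-0.537,0,-0.494,1,-0.52,-0.582,0,-0.494,1,-0.56,-0.627,0,-0.494,1,-0.593,-0.664,0,-0.494,1,-0.593,-0.664,0,-0.494,1,-0.593,-0.664,0,-0.494,1,-0.593,-0.664,0,-0.494],
)

```text
time_s: 2.35
tcp_pos: [0.5454, -0.2348, 0.2314]
ee_rot: [3.141, 0.0, -2.989]
contact_force: [1.0, 0.2, 0.2]
width: 0.999
gripper_force: 0.0
```

```bash
python3 -c "
from h import *
cv2.imwrite('pics/above.png',cv2.resize(manip.capture('side')[120:220,290:440,::-1],None,fx=4,fy=4))
go([.5452,-.236,.123],.151+np.pi/2)"
```

```text
t 2.4 shift [ 0.0005 -0.0011  0.1085] turn 0.0017 F [ 0.08  0.28 -0.08] w 0.998 j7 2.28 tcp [ 0.5454 -0.2349  0.2315]
```

View pics/above.png

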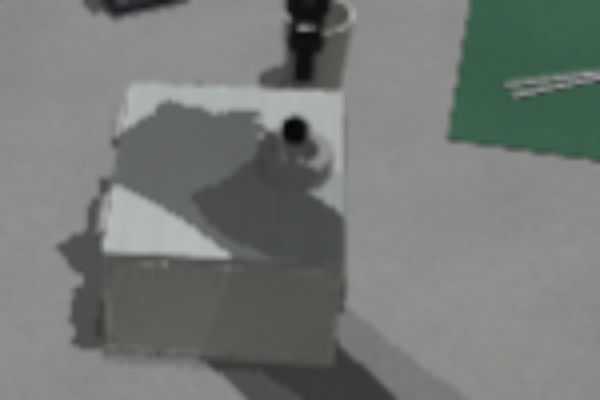

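The gripper is above the ring with the knob below it at crop pixel (294,130). I'll go down and close.

Request:
steer_hand(
  plan=[1,0,-0.001,0.03,0,1,0,-0.001,0.06,0,1,0,-0.001,0.085,0,1,0,-0.001,0.1,0,1,0,-0.001,0.108,0,1,0,-0.001,0.108,0,1,0,-0.001,0.108,0],
)

```text
time_s: 3.28
tcp_pos: [0.5459, -0.2372, 0.1241]
ee_rot: [-3.141, 0.001, -2.99]
contact_force: [0.1, 0.7, 0.1]
width: 0.997
gripper_force: 0.0
```

Request:
steer_hand(
  plan=[0.5,0,0,0,0,0.5,0,0,0,0,0.5,0,0,0,0,0.5,0,0,0,0,0.5,0,0,0,0,0.5,0,0,0,0],
)

```text
time_s: 4.03
tcp_pos: [0.5459, -0.2369, 0.1247]
ee_rot: [3.141, 0.001, -2.99]
contact_force: [-6.7, 5.5, 17.4]
width: 0.756
gripper_force: 61.4
```

Request:
steer_hand(
  plan=[0.5,0,0,-0.005,0,0.5,0,0,-0.01,0,0.5,0,0,-0.015,0,0.5,0,0,-0.015,0],
)

```text
time_s: 4.53
tcp_pos: [0.5457, -0.2371, 0.1387]
ee_rot: [-3.141, 0.0, -2.99]
contact_force: [0.8, -0.6, -5.3]
width: 0.751
gripper_force: 67.0
```

```bash
python3 -c "
from h import *
cv2.imwrite('pics/lift.png',cv2.resize(manip.capture('side')[110:220,290:420,::-1],None,fx=5,fy=5,interpolation=cv2.INTER_CUBIC))"
```

```text
(no output)
```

View pics/lift.png

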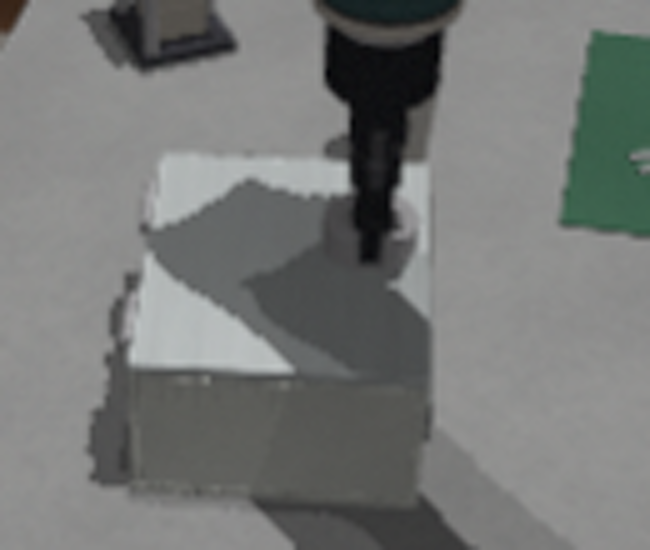

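The ring is held, with about 5 N of weight and the lid still shut. I'll lift it clear and carry it over the pad.

Request:
steer_hand(
  plan=[0.5,0,0,-0.02,0,0.5,0,0,-0.04,0,0.5,0,0,-0.06,0,0.5,0,0,-0.08,0,0.5,0,0,-0.08,0,0.5,0,0,-0.08,0],
)

```text
time_s: 5.32
tcp_pos: [0.5454, -0.2369, 0.2182]
ee_rot: [3.141, -0.0, -2.99]
contact_force: [-0.8, -0.1, -6.1]
width: 0.752
gripper_force: 68.3
```

```bash
python3 -c "
from h import *
go([.5715,.1763,.1])
go([.5715,.1763,.03])"
```

```text
t 5.325 shift [-0.0881  0.4045  0.1182] turn 0 F [-0.76 -0.13 -6.14] w 0.752 j7 2.29 tcp [ 0.5454 -0.2369  0.2182]
t 5.325 shift [-0.0881  0.4045  0.1882] turn 0 F [-0.76 -0.13 -6.14] w 0.752 j7 2.29 tcp [ 0.5454 -0.2369  0.2182]
```

Request:
steer_hand(
  plan=[0.5,-0.004,0.02,0,0,0.5,-0.011,0.05,0,0,0.5,-0.02,0.09,0,0,0.5,-0.028,0.13,0,0,0.5,-0.037,0.17,0,0,0.5,-0.046,0.21,0,0,0.5,-0.054,0.25,0,0,0.5,-0.063,0.29,0,0,0.5,-0.072,0.33,0.02,0,0.5,-0.079,0.36,0.05,0,0.5,-0.084,0.385,0.08,0,0.5,-0.088,0.4045,0.11,0,0.5,-0.088,0.4045,0.14,0,0.5,-0.088,0.4045,0.165,0,0.5,-0.088,0.4045,0.185,0,0.5,-0.088,0.4045,0.188,0,0.5,-0.088,0.4045,0.188,0,0.5,-0.088,0.4045,0.188,0],
)

```text
time_s: 7.58
tcp_pos: [0.5721, 0.1763, 0.0312]
ee_rot: [3.141, 0.001, -2.99]
contact_force: [-0.2, 0.4, -4.4]
width: 0.752
gripper_force: 68.4
```

```bash
python3 -c "
from h import *
cv2.imwrite('pics/pad.png',cv2.resize(manip.capture('side')[190:330,250:410,::-1],None,fx=4,fy=4,interpolation=cv2.INTER_CUBIC))
go([.5715,.1763,.0127])"
```

```text
t 7.625 shift [0.0006 0.0002 0.0185] turn 0 F [-0.09 -0.13 -5.58] w 0.746 j7 1.63 tcp [0.5721 0.1762 0.0312]
```

View pics/pad.png

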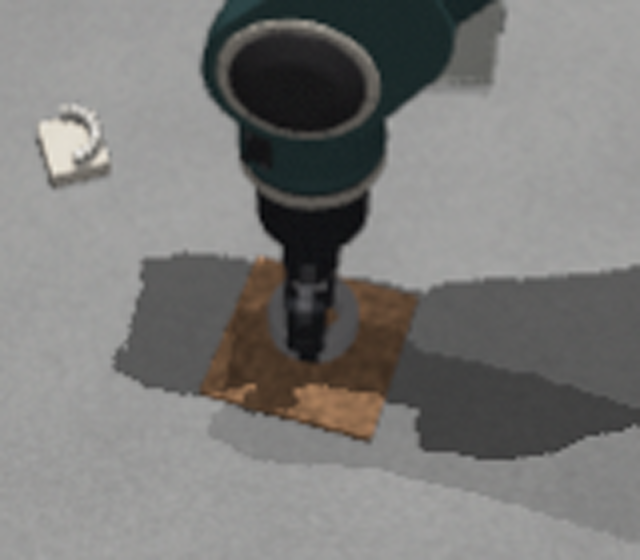

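The ring, at crop pixel (313,318), hangs level over the middle of the pad. I'll lower it in small steps and watch the force.

Request:
steer_hand(
  plan=[0.5,0,0,0.005,0,0.5,0,0,0.01,0,0.5,0,0,0.014,0,0.5,0,0,0.016,0,0.5,0,0,0.016,0],
)

```text
time_s: 8.25
tcp_pos: [0.5716, 0.176, 0.0141]
ee_rot: [-3.141, -0.0, -2.99]
contact_force: [0.3, 0.0, -5.5]
width: 0.75
gripper_force: 68.4
```

Request:
steer_hand(
  plan=[0.5,0,0,0.001,0,0.5,0,0,0.002,0,0.5,0,0,0.002,0],
)

```text
time_s: 8.62
tcp_pos: [0.5717, 0.1761, 0.0125]
ee_rot: [3.142, 0.0, -2.99]
contact_force: [-0.7, -0.4, 0.0]
width: 0.75
gripper_force: 68.8
```

Request:
steer_hand(
  plan=[0.5,0,0,0.0005,0,0.5,0,0,0.0005,0],
)

```text
time_s: 8.88
tcp_pos: [0.5717, 0.1761, 0.0124]
ee_rot: [3.141, 0.0, -2.99]
contact_force: [-4.5, -1.4, 9.7]
width: 0.75
gripper_force: 69.9
```

Request:
steer_hand(
  plan=[1,0,0,0,0,1,0,0,0,0,1,0,0,0,0,1,0,0,0,0],
)

```text
time_s: 9.38
tcp_pos: [0.5716, 0.1761, 0.0118]
ee_rot: [-3.141, 0.0, -2.99]
contact_force: [0.2, 0.5, 0.1]
width: 1.004
gripper_force: 0.0
```

Request:
steer_hand(
  plan=[1,0,0,-0.02,0,1,0,0,-0.05,0,1,0,0,-0.09,0,1,0,0,-0.14,0,1,0,0,-0.18,0,1,0,0,-0.2,0,1,0,0,-0.2,0],
)

```text
time_s: 10.25
tcp_pos: [0.5723, 0.1762, 0.2145]
ee_rot: [3.141, 0.003, -2.991]
contact_force: [-0.5, 0.5, -1.4]
width: 1.0
gripper_force: 0.0
```

```bash
python3 -c "
from h import *
go([.5456,-.2364,.225],.151+np.pi/2)"
```

```text
t 10.25 shift [ 0.0884 -0.4038 -0.0112] turn 0.0 F [-0.52  0.54 -1.38] w 1.0 j7 1.54 tcp [0.5723 0.1762 0.2145]
```

Request:
steer_hand(
  plan=[1,0.006,-0.03,-0.005,0,1,0.015,-0.07,-0.011,0,1,0.026,-0.12,-0.011,0,1,0.037,-0.17,-0.011,0,1,0.048,-0.22,-0.011,0,1,0.059,-0.27,-0.011,0,1,0.07,-0.32,-0.011,0,1,0.079,-0.36,-0.011,0,1,0.085,-0.39,-0.011,0,1,0.0884,-0.4038,-0.011,0,1,0.0884,-0.4038,-0.011,0,1,0.0884,-0.4038,-0.011,0,1,0.0884,-0.4038,-0.011,0],
)

```text
time_s: 11.88
tcp_pos: [0.5454, -0.2352, 0.2228]
ee_rot: [3.141, 0.0, -2.989]
contact_force: [0.1, -0.2, -0.4]
width: 1.001
gripper_force: 0.0
```

```bash
python3 -c "
from h import *
a=manip.capture('side')[130:310,290:390,::-1]
cv2.imwrite('pics/after.png',cv2.resize(a,None,fx=3.3,fy=3.3,interpolation=cv2.INTER_CUBIC))
go([.5456,-.2364,.143],.151+np.pi/2)"
```

```text
t 11.925 shift [-0.0001 -0.0011  0.0799] turn 0.0016 F [0.4  0.11 0.17] w 0.998 j7 2.29 tcp [ 0.5453 -0.2354  0.2229]
```

View pics/after.png

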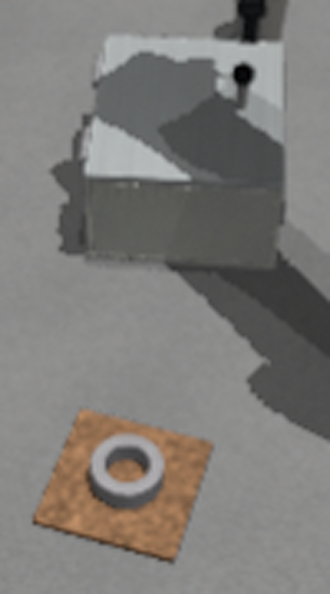

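The ring lies flat on the pad, centred at crop pixel (127,470), and the lid is shut with the bare knob at (243,73). I'll go down and grip the ball.

Request:
steer_hand(
  plan=[1,0,-0.001,0.03,0,1,0,-0.001,0.06,0,1,0,-0.001,0.076,0,1,0,-0.001,0.081,0,1,0,-0.001,0.081,0,1,0,-0.001,0.081,0],
)

```text
time_s: 12.68
tcp_pos: [0.5456, -0.2376, 0.1428]
ee_rot: [-3.141, 0.001, -2.99]
contact_force: [0.4, -0.2, -0.0]
width: 0.995
gripper_force: 0.0
```

Request:
steer_hand(
  plan=[0,0,0,0,0,0,0,0,0,0,0,0,0,0,0,0,0,0,0,0,0,0,0,0,0,0,0,0,0,0,0,0,0,0,0,0,0,0,0,0,0,0,0,0,0,0,0,0,0,0],
)

```text
time_s: 13.92
tcp_pos: [0.545, -0.2353, 0.1421]
ee_rot: [3.138, -0.001, -2.989]
contact_force: [-8.6, 14.4, 15.6]
width: 0.248
gripper_force: 57.9
```

Request:
steer_hand(
  plan=[0,-0.0023,0.0015,-0.0066,0,0,-0.0051,0.0015,-0.0133,0,0,-0.0081,0.0015,-0.0198,0,0,-0.0114,0.0015,-0.0261,0,0,-0.0149,0.0015,-0.0323,0,0,-0.0187,0.0015,-0.0383,0,0,-0.0228,0.0015,-0.0442,0,0,-0.0271,0.0015,-0.0499,0,0,-0.0271,0.0015,-0.0499,0,0,-0.0271,0.0015,-0.0499,0],
)

```text
time_s: 15.18
tcp_pos: [0.5718, -0.2311, 0.1915]
ee_rot: [3.141, -0.001, -2.99]
contact_force: [-0.5, 5.2, -5.9]
width: 0.244
gripper_force: 58.9
```

```bash
python3 -c "
from h import *
cv2.imwrite('pics/l20.png',cv2.resize(manip.capture('side')[100:220,290:420,::-1],None,fx=4,fy=4,interpolation=cv2.INTER_CUBIC))"
```

```text
(no output)
```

View pics/l20.png

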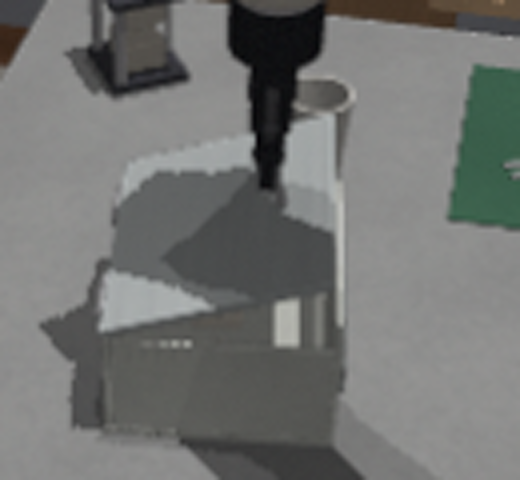

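The lid is up about 20°, held at the knob at crop pixel (267,185), and the forces are low. I'll carry on to 50°.

Request:
steer_hand(
  plan=[0,-0.0046,0,-0.0054,0,0,-0.0094,0,-0.0107,0,0,-0.0144,0,-0.0157,0,0,-0.0197,0,-0.0206,0,0,-0.0251,0,-0.0252,0,0,-0.0307,0,-0.0296,0,0,-0.0366,0,-0.0337,0,0,-0.0426,0,-0.0375,0,0,-0.0488,0,-0.0411,0,0,-0.0551,0,-0.0445,0,0,-0.0615,0,-0.0475,0,0,-0.0681,0,-0.0502,0,0,-0.0681,0,-0.0502,0,0,-0.0681,0,-0.0502,0,0,-0.0681,0,-0.0502,0,0,-0.0681,0,-0.0502,0],
)

```text
time_s: 17.23
tcp_pos: [0.639, -0.2218, 0.2423]
ee_rot: [-3.141, 0.0, -2.991]
contact_force: [-0.3, 0.8, -0.7]
width: 0.002
gripper_force: 0.0
```

Run:
```python
from h import *
from scipy.optimize import brentq
im=manip.capture('side')
cv2.imwrite('pics/l50.png',cv2.resize(im[80:220,270:420,::-1],None,fx=4,fy=4,interpolation=cv2.INTER_CUBIC))
s=manip.sense();print(s["tcp_pos"],s["contact_force"],abs(s["joint_velocities"]).max())
c,sn=np.cos(.151),np.sin(.151); hx,hy=.6+.1*c,-.2283+.1*sn
r=((s["tcp_pos"][:2]-[hx,hy])@[c,sn], s["tcp_pos"][2]+.019-.11)
print("rel hinge",r,np.hypot(*r),"angle",161.45-np.degrees(np.arctan2(r[1],r[0])))
# predicted pixels (crop) of lid front corners for angles
for a in(45,50,55):
    t=np.radians(a);u=(-np.cos(t),np.sin(t));n=(np.sin(t),np.cos(t))
    P=[]
    for y in(.12,-.12):
        x=.2*u[0]+.01*n[0];z=.2*u[1]+.01*n[1]
        P.append([hx+x*c-y*sn,hy+x*sn+y*c,.11+z])
    print(a,((proj("side",P)-[270,80])*4).round().tolist())
```

```text
[ 0.63901345 -0.22174829  0.24215605] [ 0.2917263  -0.46306949 -0.28640819] 0.00196680427780658
rel hinge (np.float64(-0.0604449238706687), np.float64(0.1511560505353547)) 0.1627935515773817 angle 49.65430798156524
45 [[353.0, 279.0], [361.0, 113.0]]
50 [[335.0, 266.0], [346.0, 101.0]]
55 [[317.0, 254.0], [330.0, 90.0]]
```

View pics/l50.png

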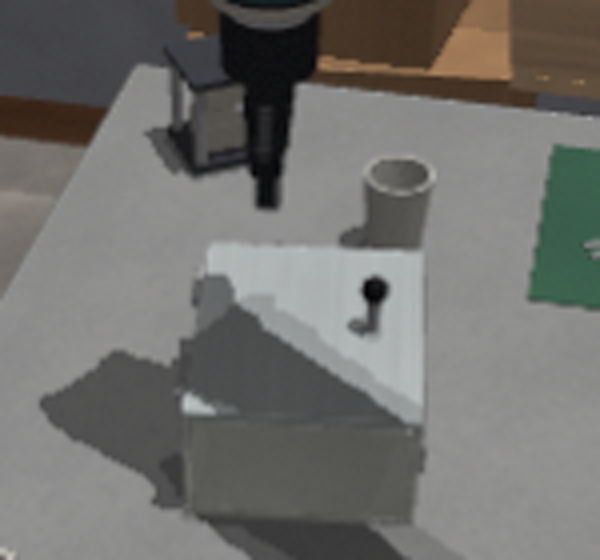

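The knob slipped out of the grip and the lid fell shut, with the knob back at crop pixel (375,290). The ring is still on the pad. I'll go back and grip again, better centred, then lift in shorter stages while watching the forces.

```bash
python3 -c "
from h import *
go([.5453,-.2350,.225],.151+np.pi/2)"
```

```text
t 17.275 shift [0.0946 0.001  0.0171] turn -0.0 F [ 0.29 -0.46 -0.29] w 0.002 j7 2.23 tcp [ 0.639  -0.2217  0.2422]
```

Request:
steer_hand(
  plan=[1,0.02,0.001,0,0,1,0.05,0.001,0,0,1,0.08,0.001,0,0,1,0.0946,0.001,0,0,1,0.0946,0.001,0,0,1,0.0946,0.001,0,0,1,0.0946,0.001,0.03,0,1,0.0946,0.001,0.06,0,1,0.0946,0.001,0.085,0,1,0.0946,0.001,0.098,0,1,0.0946,0.001,0.102,0,1,0.0946,0.001,0.102,0,1,0.0946,0.001,0.102,0],
)

```text
time_s: 18.9
tcp_pos: [0.5459, -0.235, 0.1407]
ee_rot: [-3.141, 0.001, -2.99]
contact_force: [0.3, 0.2, 0.8]
width: 1.004
gripper_force: 0.0
```

Request:
steer_hand(
  plan=[0,0,0,0,0,0,0,0,0,0,0,0,0,0,0,0,0,0,0,0,0,0,0,0,0,0,0,0,0,0,0,0,0,0,0,0,0,0,0,0,0,0,0,0,0,0,0,0,0,0],
)

```text
time_s: 20.15
tcp_pos: [0.5455, -0.2352, 0.1402]
ee_rot: [-3.141, 0.0, -2.991]
contact_force: [-0.5, -0.5, 5.6]
width: 0.245
gripper_force: 58.4
```

Well centred, with almost no side force. Now I'll lift in stages.

Request:
steer_hand(
  plan=[0,-0.0023,0,-0.0066,0,0,-0.0051,0,-0.0133,0,0,-0.0081,0,-0.0198,0,0,-0.0114,0,-0.0261,0,0,-0.0149,0,-0.0323,0,0,-0.0187,0,-0.0383,0,0,-0.0228,0,-0.0442,0,0,-0.0271,0,-0.0499,0,0,-0.0271,0,-0.0499,0,0,-0.0271,0,-0.0499,0],
)

```text
time_s: 21.4
tcp_pos: [0.572, -0.2309, 0.1897]
ee_rot: [-3.141, -0.0, -2.991]
contact_force: [1.8, -5.9, -4.9]
width: 0.244
gripper_force: 58.8
```

Request:
steer_hand(
  plan=[0,-0.0046,0,-0.0054,0,0,-0.0094,0,-0.0107,0,0,-0.0094,0,-0.0107,0],
)

```text
time_s: 21.78
tcp_pos: [0.5816, -0.2294, 0.2007]
ee_rot: [-3.141, -0.0, -2.991]
contact_force: [0.9, -5.7, -5.8]
width: 0.242
gripper_force: 59.1
```

Request:
steer_hand(
  plan=[0,-0.005,0,-0.005,0,0,-0.0103,0,-0.0099,0,0,-0.0103,0,-0.0099,0],
)

```text
time_s: 22.15
tcp_pos: [0.5916, -0.2278, 0.2104]
ee_rot: [-3.141, -0.0, -2.99]
contact_force: [0.1, -4.7, -5.3]
width: 0.245
gripper_force: 59.1
```

Request:
steer_hand(
  plan=[0,-0.0054,-0.0005,-0.0046,0,0,-0.011,-0.0008,-0.009,0,0,-0.011,-0.0008,-0.009,0],
)

```text
time_s: 22.52
tcp_pos: [0.6032, -0.2261, 0.2196]
ee_rot: [3.141, 0.0, -2.99]
contact_force: [-3.2, 3.1, -3.4]
width: 0.243
gripper_force: 59.6
```

Request:
steer_hand(
  plan=[0,-0.0059,0,-0.0041,0,0,-0.0059,0,-0.0041,0],
)

```text
time_s: 22.78
tcp_pos: [0.6088, -0.2253, 0.2234]
ee_rot: [3.141, 0.0, -2.99]
contact_force: [-1.7, 4.7, -4.6]
width: 0.246
gripper_force: 59.6
```

Create ang.py:
```python
from h import *
from scipy.ndimage import map_coordinates
g={n:cv2.GaussianBlur(cv2.cvtColor(manip.capture(n),cv2.COLOR_RGB2GRAY).astype(float),(0,0),.8) for n in("side","top")}
c,sn=np.cos(.151),np.sin(.151); hx,hy=.6+.1*c,-.2275+.1*sn
def lidpt(a,u,y,w):
    t=np.radians(a);x=-u*np.cos(t)+w*np.sin(t);z=u*np.sin(t)+w*np.cos(t)
    return np.array([hx+x*c-y*sn,hy+x*sn+y*c,.11+z])
def score(a,n,A,B):
    P=proj(n,[lidpt(a,*(np.array(A)+(np.array(B)-A)*k)) for k in np.linspace(.03,.97,60)])
    d=P[-1]-P[0];d/=np.hypot(*d);N=np.array([-d[1],d[0]])
    f=lambda Q:map_coordinates(g[n],[Q[:,1],Q[:,0]],order=1)
    return np.median(np.abs(f(P+N)-f(P-N)))
E=[("side",(.2,.12,.01),(0,.12,.01)),("side",(.2,-.12,.01),(.2,.12,.01)),("side",(.2,.12,0),(0,.12,0)),("top",(.2,.12,.01),(0,.12,.01)),("top",(.2,-.12,.01),(.2,.12,.01)),("top",(.2,-.12,.01),(0,-.12,.01))]
A=np.arange(0,71,1.)
tot=0
for e in E:
    s=np.array([score(a,*e) for a in A]); tot=tot+s/(s.max()+1e-9); i=np.argsort(-s)[:5]
    print(e[0],[(A[j],round(s[j],1)) for j in i])
i=np.argsort(-tot)[:5];print("all",A[i],tot[i].round(2))
s=manip.sense()
r=((s["tcp_pos"][:2]-[hx,hy])@[c,sn], s["tcp_pos"][2]+.0215-.11)
print("by tcp",161.45-np.degrees(np.arctan2(r[1],r[0])),"radius",np.hypot(*r),"F",s["contact_force"],"w",s["width"])
```

```bash
python3 ang.py
```

```text
side [(np.float64(31.0), np.float64(26.3)), (np.float64(32.0), np.float64(25.7)), (np.float64(30.0), np.float64(23.2)), (np.float64(33.0), np.float64(21.9)), (np.float64(29.0), np.float64(18.7))]
side [(np.float64(55.0), np.float64(67.5)), (np.float64(54.0), np.float64(55.8)), (np.float64(56.0), np.float64(41.3)), (np.float64(19.0), np.float64(39.8)), (np.float64(18.0), np.float64(39.3))]
side [(np.float64(2.0), np.float64(12.0)), (np.float64(1.0), np.float64(11.5)), (np.float64(0.0), np.float64(11.0)), (np.float64(3.0), np.float64(10.1)), (np.float64(38.0), np.float64(9.1))]
top [(np.float64(0.0), np.float64(22.0)), (np.float64(1.0), np.float64(21.8)), (np.float64(2.0), np.float64(21.5)), (np.float64(3.0), np.float64(21.1)), (np.float64(4.0), np.float64(20.6))]
top [(np.float64(64.0), np.float64(5.4)), (np.float64(63.0), np.float64(5.1)), (np.float64(62.0), np.float64(4.3)), (np.float64(65.0), np.float64(4.2)), (np.float64(61.0), np.float64(4.2))]
top [(np.float64(48.0), np.float64(4.3)), (np.float64(47.0), np.float64(4.3)), (np.float64(46.0), np.float64(4.2)), (np.float64(54.0), np.float64(4.0)), (np.float64(45.0), np.float64(4.0))]
all [55. 32. 33. 34. 54.] [3.18 3.09 3.03 2.95 2.95]
by tcp 37.26853366710229 radius 0.1627063246126735 F [-1.4243475   5.59341644 -5.26540313] w 0.24708573982811344
```

Run:
```python
import io,contextlib
with contextlib.redirect_stdout(io.StringIO()):
    from ang import *
for a in(30,34,38,42):print(a,[proj("side",lidpt(a,*q))[0].round(1).tolist() for q in((.2,.12,.01),(.2,-.12,.01),(.2,.12,0),(0,.12,.01))])
im=cv2.cvtColor(manip.capture("side"),cv2.COLOR_RGB2GRAY)
for y in range(100,192,3):print(y,*(f"{v:3d}" for v in im[y,318:392:2]))
print("   ",*(f"{v:3d}" for v in range(318,392,2)))
```

```text
30 [[368.5, 160.8], [369.2, 118.7], [369.9, 163.1], [313.7, 182.0]]
34 [[366.1, 157.7], [367.1, 115.8], [367.7, 160.0], [313.6, 182.1]]
38 [[363.5, 154.8], [364.8, 113.0], [365.3, 156.9], [313.4, 182.2]]
42 [[360.5, 151.9], [362.3, 110.3], [362.6, 154.0], [313.2, 182.3]]
100  62  61  58  44  26  35  37  56  86  14  15  16  16  14  15  14  16  14  17  15  16  55  57  55  56  54  56  57  57  54  55  54  54  54  53  53  54
103  79  57  80  80  81  81  79  98 141  29  13  15  19  15  16  14  16  13  15  12  63 140 143 151 121 110  88  69  73  66  58  57  55  54  55  54  55
106  70  70  80  79  81  87 130  98 143 140 103  46  16  16  15  17  17  16  38 117 140 140 139 139 140 140 137 138 138 138 138 138 138 139 139 141 140
109  65  81  80  81  81  82  83  98 142 143 143 119  15  13  14  17  16  31 139 141 141 138 140 139 140 139 138 138 137 137 138 135 136 138 138 139 140
112  64  81  83  81  81  81  78  83 139 140 141  90  17  19  29  19  18  53 138 140 139 140 140 141 140 139 138 139 139 139 140 139 139 138 140 139 139
115  48  82  81  79  81  81  76  54  74 134 140  99  16  22  36  18 
[... 3335 characters left out ...]
  84  85 139 176 177 175 177 177 207 186 121 122 112  72 140 123 145 143 143 144 144 143 144
184 109  85 103  89  89  87  87  87  88  85  85  88  86  83  88 153 175 175 175 177 178 176 209 186 120 121 112  73 139 125 147 144 144 145 146 143 143
187  88  90  89  91  91  91  88  87  87  87  87  87  87  90  90  89  91  89  89  89  87  89  93 100  92  98  96  87 111 123 146 146 144 145 147 147 146
190  93  91  90  92  93  92  87  87  88  89  87  87  86  87  87  85  85  85  85  84  84  84  85  85  84  86  85  86  89 134 144 147 146 145 142 145 146
    318 320 322 324 326 328 330 332 334 336 338 340 342 344 346 348 350 352 354 356 358 360 362 364 366 368 370 372 374 376 378 380 382 384 386 388 390
```

Create ang2.py:
```python
from h import *
from scipy.optimize import brentq
g=cv2.cvtColor(manip.capture("side"),cv2.COLOR_RGB2GRAY).astype(float)
c,sn=np.cos(.151),np.sin(.151); hx,hy=.6+.1*c,-.2275+.1*sn
def lidpt(a,u,y,w):
    t=np.radians(a);x=-u*np.cos(t)+w*np.sin(t);z=u*np.sin(t)+w*np.cos(t)
    return np.array([hx+x*c-y*sn,hy+x*sn+y*c,.11+z])
L=[]
for y in (0.1,.08,.06,.04,-.04,-.06,-.08,-.1):   # strongest edge bright->dark along the path of a lower-front-edge point
    A=np.arange(10,66,.25); P=proj("side",[lidpt(a,.2,y,0) for a in A])
    v=cv2.remap(g,P[:,0].astype('f4').reshape(-1,1),P[:,1].astype('f4').reshape(-1,1),cv2.INTER_LINEAR)[:,0]
    d=np.convolve(v,np.r_[np.ones(6),-np.ones(6)],'same')  # rise with angle: interior dark -> front face bright
    d[:6]=d[-6:]=0
    L.append((y,A[np.argmax(d)],round(d.max())))
print([(a,float(b),c) for a,b,c in L])
s=manip.sense()
r=((s["tcp_pos"][:2]-[hx,hy])@[c,sn], s["tcp_pos"][2]+.0215-.11)
print("by tcp",161.45-np.degrees(np.arctan2(r[1],r[0])),"radius",np.hypot(*r),"F",s["contact_force"].round(1),"w",s["width"],"vel",abs(s["joint_velocities"]).max().round(4))
```

```bash
python3 ang2.py
```

```text
[(0.1, 64.25, 415), (0.08, 64.25, 277), (0.06, 41.25, 148), (0.04, 32.75, 229), (-0.04, 37.0, 225), (-0.06, 32.5, 216), (-0.08, 37.5, 234), (-0.1, 36.0, 291)]
by tcp 37.242684164376314 radius 0.16269883452119213 F [-1.   4.7 -5.2] w 0.24343729127191396 vel 0.0017
```

The lid really is at about 37°, so nothing has slipped yet. I'll carry on in small steps.

Request:
steer_hand(
  plan=[0,-0.003,0.0004,-0.0019,0,0,-0.006,0.0004,-0.0038,0,0,-0.006,0.0004,-0.0038,0],
)

```text
time_s: 23.45
tcp_pos: [0.6147, -0.2244, 0.2271]
ee_rot: [3.141, 0.0, -2.99]
contact_force: [2.6, 4.3, -10.0]
width: 0.245
gripper_force: 59.4
```

```bash
python3 ang2.py
```

```text
[(0.1, 52.5, 167), (0.08, 47.75, 143), (0.06, 37.5, 151), (0.04, 32.75, 222), (-0.04, 38.75, 155), (-0.06, 32.5, 214), (-0.08, 28.25, 214), (-0.1, 36.0, 240)]
by tcp 39.882295473741436 radius 0.16261060413066983 F [  1.9   4.7 -11. ] w 0.24050556890576802 vel 0.0065
```

Request:
steer_hand(
  plan=[0,-0.0031,0,-0.0018,0,0,-0.0062,0,-0.0036,0,0,-0.0062,0,-0.0036,0],
)

```text
time_s: 23.88
tcp_pos: [0.6208, -0.2234, 0.2306]
ee_rot: [3.141, 0.0, -2.99]
contact_force: [3.9, 3.8, -11.0]
width: 0.248
gripper_force: 59.5
```

```bash
python3 ang2.py
```

```text
[(0.1, 59.5, 144), (0.08, 50.0, 160), (0.06, 37.75, 241), (0.04, 32.75, 226), (-0.04, 38.25, 197), (-0.06, 32.5, 215), (-0.08, 28.25, 213), (-0.1, 36.0, 241)]
by tcp 42.379807536734674 radius 0.1624990643356743 F [  3.3   4.9 -11.9] w 0.24944760990432605 vel 0.0024
```

Run:
```python
import io,contextlib
with contextlib.redirect_stdout(io.StringIO()):
    from ang2 import *
for a in(34,36,38,40,42):print(a,[proj("side",lidpt(a,.2,y,w))[0].round(1).tolist() for y in(-.12,-.06,.0,.12) for w in(.01,0)])
for y in range(100,164,3):print(y,*(f"{int(v):3d}" for v in g[y,348:382]))
print("   ",*(f"{v:3d}" for v in range(348,382)))
```

```text
34 [[367.1, 115.8], [368.6, 117.9], [366.9, 125.2], [368.4, 127.3], [366.7, 135.3], [368.2, 137.5], [366.1, 157.7], [367.7, 160.0]]
36 [[366.0, 114.3], [367.5, 116.4], [365.8, 123.8], [367.3, 125.9], [365.5, 133.8], [367.1, 136.0], [364.8, 156.2], [366.6, 158.4]]
38 [[364.8, 113.0], [366.5, 115.0], [364.5, 122.3], [366.2, 124.4], [364.2, 132.4], [365.9, 134.5], [363.5, 154.8], [365.3, 156.9]]
40 [[363.6, 111.6], [365.3, 113.6], [363.2, 121.0], [365.0, 123.0], [362.9, 131.0], [364.7, 133.0], [362.0, 153.3], [364.0, 155.4]]
42 [[362.3, 110.3], [364.1, 112.2], [361.9, 119.6], [363.7, 121.6], [361.5, 129.6], [363.4, 131.6], [360.5, 151.9], [362.6, 154.0]]
100  16  16  15  15  14  15  22  43  56  55  55  57  54  57  57  55  55  55  55  55  55  56  55  58  57  55  57  55  53  56  56  55  54  52
103  14  15  15  24  67 117 142 141 140 140 140 142 141 142 143 143 150 142 121 123 111  93  89  79  69  76  73  66  66  64  58  59  56  55
106  17  94 141 141 140 140 140 141 141 142 141 141 140 140 139 138 139 141 140 140 140 140 138 138 139 139 139 138 138 139 139 139 139 138
109  38 100 140 139 
[... 2079 characters left out ...]

154  73  71  73  74  73  74  72  72  72  73  74  74  74  76  76  78  84  90  89  89  90  90  88  87  82 113 180 188 143 141 141 141 141 142
157  73  73  74  73  72  74  72  73  76  76  79  77  78  80  84  85  90  90  90  89  89  86  86  86  81 111 178 187 140 141 142 143 145 145
160  73  73  75  78  77  78  76  76  79  87  89  92  91  91  91  90  88  90  89  90  88  86  85  83  78 104 170 186 139 144 145 145 144 146
163  79  77  78  82  90  92  93  92  91  91  91  91  91  91  90  90  88  89  88  85  85  85  84  82  72 100 169 188 139 145 144 145 145 145
    348 349 350 351 352 353 354 355 356 357 358 359 360 361 362 363 364 365 366 367 368 369 370 371 372 373 374 375 376 377 378 379 380 381
```

The lid follows at about 41°, but the tool pulls outward a little on the hinge radius. I'll move the path about 1.5 mm inward and continue.

Create ang3.py:
```python
from h import *
g=cv2.cvtColor(manip.capture("side"),cv2.COLOR_RGB2GRAY).astype(float)
c,sn=np.cos(.151),np.sin(.151); hx,hy=.6+.1*c,-.2275+.1*sn
A=np.arange(20,62,.1); t=np.radians(A); u,w=.2,0
def edge(u,w,y):
    x=-u*np.cos(t)+w*np.sin(t);z=u*np.sin(t)+w*np.cos(t)
    return proj("side",np.c_[hx+x*c-y*sn,hy+x*sn+y*c,.11+z])
# front face columns: bright narrow band, rows at y in box -.03..-.07
T=[]
for y in(-.03,-.05,-.07,-.09):
    P=edge(.2,.005,y); v=cv2.remap(g,P[:,0].astype('f4').reshape(-1,1),P[:,1].astype('f4').reshape(-1,1),cv2.INTER_LINEAR)[:,0]
    j=np.argsort(-v)[:1]; T.append((float(A[j[0]].round(1)),int(v[j[0]])))
s=manip.sense()
r=((s["tcp_pos"][:2]-[hx,hy])@[c,sn], s["tcp_pos"][2]+.0215-.11)
print("cam",T,"tcp",(161.45-np.degrees(np.arctan2(r[1],r[0]))).round(2),"rad",np.hypot(*r).round(4),"F",s["contact_force"].round(1),"w",s["width"].round(3),"vel",abs(s["joint_velocities"]).max().round(4))
```

```bash
python3 ang3.py
```

```text
(no output)
```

Request:
steer_hand(
  plan=[0,-0.0035,0.0004,-0.001,0,0,-0.007,0.0004,-0.0021,0,0,-0.007,0.0004,-0.0021,0],
)

```text
time_s: 24.4
tcp_pos: [0.6277, -0.2223, 0.2328]
ee_rot: [-3.141, 0.0, -2.99]
contact_force: [4.0, 2.3, -12.8]
width: 0.244
gripper_force: 59.9Traceback (most recent call last):
```

```bash
python3 ang3.py
```

```text
  File "ang3.py", line 15, in <module>
    print("cam",T,"tcp",(161.45-np.degrees(np.arctan2(r[1],r[0]))).round(2),"rad",np.hypot(*r).round(4),"F",s["contact_force"].round(1),"w",s["width"].round(3),"vel",abs(s["joint_velocities"]).max().round(4))
                                                                                                                                            ^^^^^^^^^^^^^^^^
AttributeError: 'float' object has no attribute 'round'
Traceback (most recent call last):
  File "ang3.py", line 15, in <module>
    print("cam",T,"tcp",(161.45-np.degrees(np.arctan2(r[1],r[0]))).round(2),"rad",np.hypot(*r).round(4),"F",s["contact_force"].round(1),"w",s["width"].round(3),"vel",abs(s["joint_velocities"]).max().round(4))
                                                                                                                                            ^^^^^^^^^^^^^^^^
AttributeError: 'float' object has no attribute 'round'
```

```bash
sed -i 's/s\["width"\].round(3)/round(s["width"],3)/' ang3.py; python3 ang3.py
```

```text
cam [(42.9, 175), (43.1, 170), (43.3, 170), (43.5, 160)] tcp 44.88 rad 0.1612 F [  5.    1.  -14.4] w 0.239 vel 0.0025
```

Request:
steer_hand(
  plan=[0,-0.0009,0,0.0018,0,0,-0.0009,0,0.0018,0],
)

```text
time_s: 24.75
tcp_pos: [0.6277, -0.2224, 0.2325]
ee_rot: [3.141, -0.0, -2.991]
contact_force: [-9.3, 7.3, 8.3]
width: 0.243
gripper_force: 61.6
```

```bash
python3 ang3.py
```

```text
cam [(42.9, 175), (43.1, 169), (43.3, 170), (43.5, 160)] tcp 44.94 rad 0.1609 F [-8.8  6.3  7.6] w 0.245 vel 0.0033
```

The grip holds firmly and the arm is stiff, about 12 N per mm. I'll ease the radial load and continue from where the lid actually is.

Request:
steer_hand(
  plan=[0,-0.0024,0.0003,-0.0016,0,0,-0.0048,0.0003,-0.0029,0,0,-0.0072,0.0003,-0.0041,0,0,-0.0072,0.0003,-0.0041,0],
)

```text
time_s: 25.3
tcp_pos: [0.6354, -0.221, 0.235]
ee_rot: [-3.141, -0.0, -2.99]
contact_force: [4.4, 0.8, -14.0]
width: 0.236
gripper_force: 61.5
```

```bash
python3 ang3.py
```

```text
cam [(45.7, 157), (44.6, 148), (44.7, 157), (44.9, 176)] tcp 47.83 rad 0.1599 F [  5.8   0.4 -14.5] w 0.237 vel 0.0032
```

Request:
steer_hand(
  plan=[0,-0.0005,0,0.0011,0,0,-0.0005,0,0.0011,0],
)

```text
time_s: 25.6
tcp_pos: [0.6356, -0.2209, 0.2349]
ee_rot: [-3.142, 0.0, -2.991]
contact_force: [-4.4, 3.2, -0.2]
width: 0.237
gripper_force: 62.5
```

```bash
python3 ang3.py
```

```text
cam [(45.7, 159), (44.9, 147), (44.7, 157), (44.9, 173)] tcp 47.91 rad 0.1597 F [-3.2  3.2  1.3] w 0.236 vel 0.0017
```

Request:
steer_hand(
  plan=[0,-0.001,0,-0.0005,0,0,-0.0018,0,-0.0009,0,0,-0.0018,0,-0.0009,0],
)

```text
time_s: 26.02
tcp_pos: [0.6375, -0.2207, 0.2358]
ee_rot: [-3.141, 0.0, -2.991]
contact_force: [-4.1, 3.7, 1.8]
width: 0.238
gripper_force: 62.6
```

```bash
python3 ang3.py
```

```text
cam [(45.7, 174), (45.9, 170), (46.1, 167), (46.3, 160)] tcp 48.66 rad 0.1598 F [-4.3  2.9  2.1] w 0.238 vel 0.0017
```

With the load eased, the lid follows without slipping. I'll continue along the tangent.

Request:
steer_hand(
  plan=[0,-0.0012,0.0002,-0.0005,0,0,-0.0025,0.0002,-0.001,0,0,-0.0025,0.0002,-0.001,0],
)

```text
time_s: 26.45
tcp_pos: [0.6403, -0.2204, 0.2366]
ee_rot: [-3.141, 0.001, -2.991]
contact_force: [0.6, 0.1, 0.1]
width: -0.003
gripper_force: 0.0
```

```bash
python3 ang3.py
```

```text
cam [(23.8, 176), (20.0, 166), (41.6, 153), (37.5, 148)] tcp 49.67 rad 0.1595 F [ 0.6 -0.4  1.1] w 0.003 vel 0.0029
```

Request:
steer_hand(
  plan=[0,-0.0012,0.0002,-0.0005,0,0,-0.0023,0.0002,-0.00095,0,0,-0.0023,0.0002,-0.00095,0],
)

```text
time_s: 26.88
tcp_pos: [0.6424, -0.2193, 0.2372]
ee_rot: [-3.141, 0.0, -2.99]
contact_force: [0.6, -1.6, 0.7]
width: 0.0
gripper_force: 0.0
```

```bash
python3 ang3.py
```

```text
cam [(45.8, 148), (43.8, 155), (41.5, 153), (37.5, 149)] tcp 50.5 rad 0.1592 F [0.1 0.1 0.1] w -0.002 vel 0.0026
```

The knob had drifted to the pad's edge in x and came out. The cause was radial overload: friction saturates at about 15 N, and then it creeps. For the next grip I'll put the ball towards the +x side of the pads for margin, lift more slowly and keep the radial force near zero.

```bash
python3 -c "
from h import *
go([.5406,-.2360,.225],.151+np.pi/2)
a=manip.capture('side');g=cv2.cvtColor(a,cv2.COLOR_RGB2GRAY)[140:165,352:376];y,x=np.nonzero(g<50);print(x.mean()+352,y.mean()+140,len(x))"
```

```text
t 26.925 shift [ 0.1031 -0.0011  0.0121] turn 0.0002 F [0.08 0.06 0.08] w -0.002 j7 2.23 tcp [ 0.6423 -0.2194  0.2371]
363.08 152.44 25
```

Request:
steer_hand(
  plan=[1,0.03,-0.001,0,0,1,0.06,-0.001,0,0,1,0.09,-0.001,0,0,1,0.1031,-0.001,0,0,1,0.1031,-0.001,0,0,1,0.1031,-0.001,0.02,0,1,0.1031,-0.001,0.05,0,1,0.1031,-0.001,0.08,0,1,0.1031,-0.001,0.093,0,1,0.1031,-0.001,0.0966,0,1,0.1031,-0.001,0.0966,0,1,0.1031,-0.001,0.0966,0],
)

```text
time_s: 28.48
tcp_pos: [0.541, -0.2361, 0.1414]
ee_rot: [-3.141, 0.001, -2.99]
contact_force: [-0.5, 0.0, 0.2]
width: 1.002
gripper_force: 0.0
```

Request:
steer_hand(
  plan=[0,0,0,0,0,0,0,0,0,0,0,0,0,0,0,0,0,0,0,0,0,0,0,0,0,0,0,0,0,0,0,0,0,0,0,0,0,0,0,0,0,0,0,0,0],
)

```text
time_s: 29.6
tcp_pos: [0.5405, -0.2359, 0.1408]
ee_rot: [-3.142, 0.0, -2.99]
contact_force: [-1.6, 1.1, 5.0]
width: 0.249
gripper_force: 58.4
```

Request:
steer_hand(
  plan=[0,-0.0015,0,-0.0045,0,0,-0.0032,0,-0.0089,0,0,-0.0051,0,-0.0133,0,0,-0.0071,0,-0.0176,0,0,-0.0092,0,-0.0219,0,0,-0.0114,0,-0.0261,0,0,-0.0114,0,-0.0261,0],
)

```text
time_s: 30.48
tcp_pos: [0.5517, -0.2342, 0.1669]
ee_rot: [3.141, -0.0, -2.99]
contact_force: [-4.3, 0.2, -2.2]
width: 0.242
gripper_force: 58.8
```

Request:
steer_hand(
  plan=[0,-0.0024,0,-0.0041,0,0,-0.0048,0,-0.0082,0,0,-0.0073,0,-0.0122,0,0,-0.01,0,-0.0161,0,0,-0.0128,0,-0.02,0,0,-0.0157,0,-0.0238,0,0,-0.0157,0,-0.0238,0],
)

```text
time_s: 31.35
tcp_pos: [0.5679, -0.2316, 0.1906]
ee_rot: [-3.141, 0.001, -2.99]
contact_force: [1.6, 0.2, -5.3]
width: 0.243
gripper_force: 58.8
```

Request:
steer_hand(
  plan=[0,-0.0031,0,-0.0036,0,0,-0.0062,0,-0.0072,0,0,-0.0094,0,-0.0107,0,0,-0.0094,0,-0.0107,0],
)

```text
time_s: 31.85
tcp_pos: [0.5769, -0.2303, 0.2013]
ee_rot: [-3.141, 0.0, -2.99]
contact_force: [1.3, 0.7, -6.9]
width: 0.247
gripper_force: 59.0
```

```bash
python3 ang3.py
```

```text
cam [(38.5, 159), (34.4, 160), (31.8, 159), (28.0, 149)] tcp 23.8 rad 0.1671 F [ 2.5  1.2 -7.2] w 0.245 vel 0.0072
```

Request:
steer_hand(
  plan=[0,-0.0036,0,-0.0031,0,0,-0.0071,0,-0.0063,0,0,-0.0107,0,-0.0095,0,0,-0.0107,0,-0.0095,0],
)

```text
time_s: 32.4
tcp_pos: [0.5874, -0.2286, 0.2109]
ee_rot: [-3.142, 0.0, -2.99]
contact_force: [-3.6, 2.6, -2.3]
width: 0.249
gripper_force: 59.6
```

```bash
python3 ang3.py
```

```text
cam [(42.8, 155), (43.8, 155), (36.2, 154), (31.6, 153)] tcp 28.72 rad 0.1663 F [-3.1  3.2 -4. ] w 0.247 vel 0.0075
```

```bash
sed -i 's/^import.*//; s/A=np.arange(20,62,.1)/import sys; A=np.arange(float(sys.argv[1])-5,float(sys.argv[1])+4,.1)/; s/tcp_pos"\]\[:2\]-\[hx,hy\])@\[c,sn\]/tcp_pos"][:2]-[hx,hy])@[c,sn]+.005/' ang3.py
```

Request:
steer_hand(
  plan=[0,-0.0037,0.0003,-0.003,0,0,-0.0073,0.0003,-0.006,0,0,-0.011,0.0003,-0.0089,0,0,-0.011,0.0003,-0.0089,0],
)

```text
time_s: 32.95
tcp_pos: [0.5982, -0.2269, 0.2197]
ee_rot: [-3.141, 0.0, -2.991]
contact_force: [-4.0, 2.0, -0.8]
width: 0.244
gripper_force: 59.4
```

```bash
python3 ang3.py 35
```

```text
cam [(35.0, 150), (36.6, 147), (38.9, 147), (37.4, 146)] tcp 34.95 rad 0.163 F [-3.9  1.5 -1.5] w 0.241 vel 0.0059
```

Request:
steer_hand(
  plan=[0,-0.003,0.0002,-0.0021,0,0,-0.0059,0.0002,-0.0041,0,0,-0.0059,0.0002,-0.0041,0],
)

```text
time_s: 33.38
tcp_pos: [0.604, -0.226, 0.2236]
ee_rot: [-3.141, 0.0, -2.991]
contact_force: [0.5, -0.8, -5.7]
width: 0.246
gripper_force: 59.6
```

```bash
python3 ang3.py 37
```

```text
cam [(36.7, 161), (36.9, 157), (37.0, 155), (37.2, 146)] tcp 37.48 rad 0.1628 F [ 0.7 -1.5 -6.9] w 0.242 vel 0.0058
```

Request:
steer_hand(
  plan=[0,-0.003,0,-0.0019,0,0,-0.006,0,-0.0038,0,0,-0.006,0,-0.0038,0],
)

```text
time_s: 33.8
tcp_pos: [0.6102, -0.225, 0.2273]
ee_rot: [-3.141, 0.0, -2.99]
contact_force: [4.9, -2.8, -11.0]
width: 0.242
gripper_force: 60.1
```

```bash
python3 ang3.py 40
```

```text
cam [(38.4, 173), (38.5, 167), (38.7, 159), (38.9, 158)] tcp 40.06 rad 0.1624 F [  4.1  -3.5 -11.1] w 0.244 vel 0.0037
```

Request:
steer_hand(
  plan=[0,-0.0005,-0.0003,0.0008,0,0,-0.0037,-0.0003,-0.0007,0,0,-0.0068,-0.0003,-0.0023,0,0,-0.0068,-0.0003,-0.0023,0],
)

```text
time_s: 34.35
tcp_pos: [0.6171, -0.2239, 0.2296]
ee_rot: [-3.141, 0.0, -2.989]
contact_force: [2.1, -2.0, -7.4]
width: 0.244
gripper_force: 64.0
```

```bash
python3 ang3.py 42
```

```text
cam [(40.0, 161), (40.1, 160), (40.3, 156), (37.5, 150)] tcp 42.58 rad 0.1611 F [ 2.2 -3.2 -7.4] w 0.243 vel 0.0061
```

Request:
steer_hand(
  plan=[0,-0.0005,-0.0004,0.0009,0,0,-0.0005,-0.0004,0.0009,0,0,-0.0015,-0.0004,0.0004,0,0,-0.0025,-0.0004,-0.0001,0,0,-0.0025,-0.0004,-0.0001,0],
)

```text
time_s: 35.02
tcp_pos: [0.6187, -0.2237, 0.2305]
ee_rot: [3.141, -0.0, -2.99]
contact_force: [-8.0, 4.6, 7.7]
width: 0.242
gripper_force: 65.5
```

```bash
python3 ang3.py 42
```

```text
cam [(40.0, 162), (40.1, 164), (40.3, 174), (40.5, 166)] tcp 43.32 rad 0.161 F [-7.9  3.6  6.5] w 0.244 vel 0.0013
```

Request:
steer_hand(
  plan=[0,-0.001,0,-0.0005,0,0,-0.002,0,-0.001,0,0,-0.002,0,-0.001,0],
)

```text
time_s: 35.45
tcp_pos: [0.6206, -0.2233, 0.2316]
ee_rot: [3.14, -0.0, -2.99]
contact_force: [-9.6, 4.4, 9.4]
width: 0.237
gripper_force: 65.7
```

```bash
python3 ang3.py 43
```

```text
cam [(41.5, 159), (41.7, 156), (41.7, 147), (40.5, 150)] tcp 44.11 rad 0.1611 F [-10.2   4.6   9. ] w 0.244 vel 0.0014
```

Request:
steer_hand(
  plan=[0,-0.0008,0.0004,-0.0009,0,0,-0.0016,0.0004,-0.0014,0,0,-0.0023,0.0004,-0.0019,0,0,-0.0031,0.0004,-0.0024,0,0,-0.0031,0.0004,-0.0024,0],
)

```text
time_s: 36.12
tcp_pos: [0.6238, -0.2229, 0.2337]
ee_rot: [3.141, -0.0, -2.99]
contact_force: [-6.8, 1.3, 3.8]
width: 0.238
gripper_force: 65.2
```

```bash
python3 ang3.py 43
```

```text
cam [(42.9, 156), (42.4, 147), (41.8, 157), (42.0, 164)] tcp 45.43 rad 0.1615 F [-6.   1.3  3.2] w 0.244 vel 0.0016
```

Request:
steer_hand(
  plan=[0,-0.0008,0,-0.0006,0,0,-0.0016,0,-0.0011,0,0,-0.0024,0,-0.0016,0,0,-0.0033,0,-0.0021,0,0,-0.0033,0,-0.0021,0],
)

```text
time_s: 36.8
tcp_pos: [0.627, -0.2226, 0.2365]
ee_rot: [3.141, 0.0, -2.991]
contact_force: [-10.8, 5.5, 12.9]
width: 0.241
gripper_force: 66.3
```

```bash
python3 ang3.py 44
```

```text
cam [(44.3, 160), (44.1, 154), (43.3, 155), (43.5, 157)] tcp 46.91 rad 0.1626 F [-11.    5.9  13.9] w 0.241 vel 0.0021
```

Request:
steer_hand(
  plan=[0,-0.0009,0,-0.0005,0,0,-0.0018,0,-0.001,0,0,-0.0026,0,-0.0015,0,0,-0.0034,0,-0.0019,0,0,-0.0034,0,-0.0019,0],
)

```text
time_s: 37.48
tcp_pos: [0.6304, -0.222, 0.2384]
ee_rot: [3.141, 0.0, -2.991]
contact_force: [-10.6, 6.3, 12.1]
width: 0.24
gripper_force: 66.1
```

```bash
python3 ang3.py 45
```

```text
cam [(45.7, 159), (45.3, 149), (44.8, 156), (45.0, 166)] tcp 48.27 rad 0.1629 F [-10.6   6.1  11.9] w 0.24 vel 0.0021
```

Request:
steer_hand(
  plan=[0,-0.0009,0.0003,-0.0006,0,0,-0.0017,0.0003,-0.0011,0,0,-0.0026,0.0003,-0.0016,0,0,-0.0034,0.0003,-0.0021,0,0,-0.0034,0.0003,-0.0021,0],
)

```text
time_s: 38.15
tcp_pos: [0.6338, -0.2214, 0.2402]
ee_rot: [-3.141, 0.0, -2.991]
contact_force: [-8.8, 3.4, 7.6]
width: 0.241
gripper_force: 65.6
```

```bash
python3 ang3.py 47
```

```text
cam [(46.0, 161), (45.9, 160), (46.1, 159), (46.3, 177)] tcp 49.62 rad 0.1634 F [-8.   4.   7.7] w 0.243 vel 0.0017
```

Request:
steer_hand(
  plan=[0,-0.0009,0,-0.0006,0,0,-0.0018,0,-0.0011,0,0,-0.0027,0,-0.0015,0,0,-0.0035,0,-0.0019,0,0,-0.0035,0,-0.0019,0],
)

```text
time_s: 38.83
tcp_pos: [0.6375, -0.2207, 0.2406]
ee_rot: [-3.141, -0.0, -2.991]
contact_force: [5.2, -2.9, -14.8]
width: 0.24
gripper_force: 62.6
```

```bash
python3 ang3.py 48
```

```text
cam [(47.0, 173), (47.3, 172), (47.5, 169), (47.7, 158)] tcp 50.92 rad 0.1624 F [  4.6  -4.1 -15. ] w 0.242 vel 0.0016
```

Request:
steer_hand(
  plan=[0,-0.0004,-0.0002,0.0009,0,0,-0.0004,-0.0002,0.0009,0,0,-0.0013,-0.0002,0.0006,0,0,-0.0022,-0.0002,0.0003,0,0,-0.0031,-0.0002,-0.0001,0,0,-0.0031,-0.0002,-0.0001,0],
)

```text
time_s: 39.62
tcp_pos: [0.6406, -0.2203, 0.2418]
ee_rot: [-3.142, 0.0, -2.99]
contact_force: [-4.7, 1.9, 3.5]
width: 0.239
gripper_force: 63.9
```

```bash
python3 ang3.py 49
```

```text
cam [(48.4, 173), (48.6, 173), (48.8, 160), (47.8, 157)] tcp 52.1 rad 0.1625 F [-5.3  1.7  3.1] w 0.243 vel 0.0026
```

The camera puts the lid at about 48.5° (the tool position suggests 52° at most) and the forces are low. I'll hold and check for creep.

Request:
steer_hand(
  plan=[0,0,0,0,0,0,0,0,0,0,0,0,0,0,0,0,0,0,0,0,0,0,0,0,0,0,0,0,0,0,0,0,0,0,0,0,0,0,0,0],
)

```text
time_s: 40.67
tcp_pos: [0.6405, -0.2203, 0.2418]
ee_rot: [-3.142, 0.0, -2.99]
contact_force: [-4.4, 0.9, 3.4]
width: 0.242
gripper_force: 63.9
```

```bash
python3 ang3.py 49
```

```text
cam [(48.4, 173), (48.6, 172), (48.8, 160), (47.8, 159)] tcp 52.1 rad 0.1625 F [-5.1  1.5  3.6] w 0.243 vel 0.0038
```

No drift over 1 s, so I'm handing in.

```bash
python3 -c "
from bench import manip
print(manip.hand_in())"
```

```text
the job is handed in; nothing more can be done
None
```

The ring is flat on the cork pad and the gripper is holding the lid at rest at about 49° (camera estimate); on two earlier lifts, after the ring was on the pad, the knob slipped from the grip and the lid fell shut.

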